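Charge the mill hopper from the dip basket and hang the basket to drip

TASK

Take the basket of rinsed grinding balls out from under the rack's shelf by its blue strap, set its pouring lip down gently on the near edge of the green mill hopper, and tip it there, lip staying on the edge, until all six balls have rolled into the hopper. Then hang the empty basket by its strap on both prongs of the drip stand's hook and let go once it hangs still, without spilling a ball or disturbing the jar or the mug.

Things in the scene. Friction and masses are not known exactly. Their poses are not given: they have to be found in the camera images.
- basket: Steel dip basket, 175 long (x), 150 wide (y), 138 tall with its strap; 0.32 kg +-30 %, holds six balls. Origin: underside of the flat floor; z up, x towards the pouring lip, which points away from the robot. Wire sides and rear 55 high. Floor 3 thick, flat from x = -87 to +25, then a ramp up at 18 degrees to the lip; open in front. Balls stay in when level; tipped 40 degrees forward it empties.
- basket_grip (a point): Centre of the fixed blue strap, at (-30, 0, +125) in the basket's frame, above the load's centre. Flat bar 7 thick, 24 tall, 138 long in y between its legs. It leans back 35 degrees (top towards the basket's -x): its faces lie flat between fingers that close in the basket's x-z plane, on a tool pointing forward and down, 35 degrees from vertical. Axes as the basket.
- basket_lip (a point): Middle of the pouring lip: the ramp's front edge on its underside, at (+88, 0, +20) in the basket's frame; 138 wide. Seen from the side the lip lies 118 ahead of and 105 below the strap's centre. Hung free and empty, the basket comes to rest with its lip about 9 degrees down. Axes as the basket.
- rack: Fixed wooden ware rack; the basket starts on its slatted foot, 30 above the table. Origin on the table, about 90 beyond the strap; x away from the robot. A white slatted shelf overhangs the basket's front part: underside 240 up, x = -55 to +115, 246 wide, dishes on it to 280; posts 22 square at y = +-112, x = -30 and 100. Draw the basket back (-x) about 100 before raising it past the shelf.
- hopper: Green charging hopper, fixed, 212 (x) x 232 (y), 195 tall; origin on the table under the centre of its mouth; x away from the robot. Mouth 200 (x) x 220 (y); steel slopes lead down to a shut gate 54 above the table. Far wall and the rear part of the sides (from x = -20 on) 195 high, front part of the sides 158.
- hopper_edge (a point): Middle of the hopper's near edge, on its top, 160 above the table: a rolled steel edge 10 round and 226 long in y. Axes as the hopper (x away from the robot, into the mouth).
- hopper_in (a point): Centre of the hopper's mouth, 102 beyond the near edge in x and 80 above the table.
- stand: Drip stand, fixed; origin on the table, 100 beyond the hook point in x; x away from the robot. Post 22 square at x = +75, 200 tall, carries the twin-prong hook, which reaches towards the robot. Drip tray 14 high below, x = -153 to +63, 170 wide.
- hook (a point): Middle between the hook's two prongs, on top of their seats, 180 above the table. Prongs 8 thick, at y = +-36; seats level over x = +-20; in front (-x) they turn up to red tips at x = -42, 22 above the seats; behind they rise 18 by x = +34 and run back to the post. They enter between strap and floor from the basket's lip side; the strap's lower edge rests on both. Axes as the stand.
- ball0_center (a point): Centre of a white porcelain grinding ball, 36 in diameter, about 55 g; one of the six in the basket.
- ball1_center (a point): Centre of a white porcelain grinding ball, 36 in diameter, about 55 g; one of the six in the basket.
- ball2_center (a point): Centre of a white porcelain grinding ball, 36 in diameter, about 55 g; one of the six in the basket.
- ball3_center (a point): Centre of a white porcelain grinding ball, 36 in diameter, about 55 g; one of the six in the basket.
- ball4_center (a point): Centre of a white porcelain grinding ball, 36 in diameter, about 55 g; one of the six in the basket.
- ball5_center (a point): Centre of a white porcelain grinding ball, 36 in diameter, about 55 g; one of the six in the basket.
- glaze_jar: Bystander: amber glaze jar with a blue cap, 58 in diameter, 100 tall, standing in front of the gap between two of the fixtures. Origin at the centre of its foot.
- mug: Bystander: blue mug, 74 in diameter, 85 tall, in front of the other gap; handle towards the robot. Origin at the centre of its foot.
Mind the look-alikes: they are no part of the job. What is shaped like the basket but yellow is not meant.

How it is judged:
On the way, in this order (a step that is already met when the one before it is completed fails the run):
1. the loaded, level basket (tilt under 0.2 rad) rests its lip gently on the hopper's near edge, pressing with 0.4 to 25 N, lip past the edge, all balls in it (contact force between basket and hopper between 0.4 and 25 N and x of basket_lip in the frame of hopper_edge above 0 m and angle between basket's own z axis and vertical below 0.2 rad and distance between each of ball0_center, ball1_center, ball2_center, ball3_center, ball4_center, ball5_center and basket below 0.12 m), for 0.2 s.
2. the basket is tipped by more than 0.35 rad with its lip still on the hopper's edge (touching the hopper) (contact force between basket and hopper above 0.2 N and angle between basket's own z axis and vertical above 0.35 rad), for 0.05 s.
3. all six balls are in the hopper (distance between each of ball0_center, ball1_center, ball2_center, ball3_center, ball4_center, ball5_center and hopper_in below 0.105 m), for 0.2 s.
At the end, for the whole second after the job is handed in: All six balls in the hopper (centres within 105 mm of hopper_in). Basket hanging on the hook, carried by the stand: strap centre within 45 mm of the hook point and not more than 2 mm below it, slower than 0.12 m/s, tilted under 0.6 rad, its y within 0.35 rad of the hook's y (all of step 3 and distance between basket_grip and hook below 0.045 m and height (world z) of basket_grip above 0.178 m and contact force between basket and stand above 1 N and angle between basket's own z axis and vertical below 0.6 rad and angle between the y axis of basket and the y axis of hook, either way round below 0.35 rad and linear speed of basket below 0.12 m/s); the robot touches nothing.
It fails at once if a ball falls on the table or the floor (height (world z) of ball0_center below 0.03 m or height (world z) of ball1_center below 0.03 m or height (world z) of ball2_center below 0.03 m or height (world z) of ball3_center below 0.03 m or height (world z) of ball4_center below 0.03 m or height (world z) of ball5_center below 0.03 m).
It fails at once if the glaze jar is moved by more than 20 mm or tipped (distance of glaze_jar from where it was at the start of the episode above 0.02 m or angle between glaze_jar's own z axis and vertical above 0.35 rad).
It fails at once if the mug is moved by more than 20 mm or tipped (distance of mug from where it was at the start of the episode above 0.02 m or angle between mug's own z axis and vertical above 0.35 rad).
It also fails if it takes over 72 s, if anything falls off the work surface, if the arm or the gripper's body presses on something with over 40 N, if the wrist force passes 120 N, or if a joint passes its speed limit or range.

ROBOT

A 6-joint arm with a two-finger parallel gripper is mounted at the origin on the work surface. World frame = base frame: x ahead of the robot, y to its left, z up, the work surface at z = 0. Lengths are in m, angles in rad, forces in N, time in s.
With the tool pointing down it reaches from about 0.225 to 0.725 m from the base axis. Payload 3.1 kg.
Tool frame: the origin (TCP) lies between the finger pads, 19 mm behind the fingertips; this is the grasp point; x points along the fingers, y is the direction in which the jaws open and shut, and the axes are right-handed (so a half turn about x gives the same grasp; the last joint's range is limited). The gripper opens to 85 mm and grips with 20 to 120 N. Pads are 22 mm wide; open, the fingers measure 114 mm over their backs; the gripper's body (76 mm by 85 mm) begins 54 mm behind the grasp point. The pads swing forward as they close: fully open they stand 13 mm farther back than shut.
Start: joints at [1.198, 0.048, 0.099, 1.622, 0, 1.443], TCP at [0.127, 0.509, 0.25] pointing down, gripper open.
Joint ranges: [-2.91, 2.91], [-0.99, 1.94], [-1.21, 1.42], [-2.12, 2.29], [-1.49, 1.47], [-3.14, 3.14]. Speed limits (rad/s): [2.79, 2.79, 3.14, 3.14, 3.14, 3.14].

INTERFACE

Orientations are given as a 3x3 rotation matrix whose columns are the frame's x, y, z axes.
In Python, from station import read_state, imaging, job_done gives the robot as it stands.
- The arm moves only by the tool step_arm, never from a script. Its arguments are lists of equal length, an entry for each row: "gripper": the closure, from 0 (fully open) to 1 (shut); "translation": the shift along the tool's x, y, z in cm, a list of three; "turn": the turn about the tool's x in degrees. In form: {"gripper": [gripper, ...], "translation": [[dx, dy, dz], ...], "turn": [turn, ...]}. A call has exactly 10 rows; each row shifts and turns the commanded pose from where the row before left it, along the tool's axes as they then stand; what a row does not reach is not made up. A row lasts 1/8 s, in which the tool goes at most 62.5 mm and 10.7 degrees, less where a joint would pass 70% of its speed; a pose out of reach is approached as far as the arm can. A call with a gripper value outside its range is refused whole. The fingers move at their own pace and stop on an object; "newtons" is the grip in N (left out, the last holds). Time passes only in rows, so rows that do not move let the fingers close, or fill a call up. It gives the time, the measured TCP pose, the force and the opening at its end, in the units of the state.
- read_state(): the state, without advancing time (a new reading comes with each control period).
- imaging.grab_frame(name): name is "scene" or "top" or "wrist"; returns a dict with "image" (400x640x3 uint8, red, green, blue), "vfov" (degrees; the focal length in pixels is half the picture's height over the tangent of half this angle, whatever the lens; pixels are square), "cx", "cy" (the principal point, pixels), "k1" (the pictures are not rectified: a ray, as slopes to the right and down, at radius r is drawn at 1 + k1 r^2 times it, then the intrinsics apply), "extrinsics" (4x4, takes a point from world to camera coordinates); the wrist camera has in their place "hand_eye" (4x4, takes a point from camera to tool coordinates, whose origin is the TCP and whose axes are the tool frame's). Camera axes: x right, y up, looking along -z (the intrinsics and any distortion apply to the point x, -y, -z); pixel columns grow to the right and rows downward; lengths in m; the calibration is good to about 2 mm. A picture is of the moment at which its call begins: read the wrist's pose just before it. There is no depth.
- job_done(): hands the job in, once; it reports no verdict.
The state is a dict: "time": time; "q": joint angles; "joint_velocities": joint speeds; "effort": joint torques, N m; "tool_pos": TCP position; "tool_rot": TCP orientation; "force": force on the tool from outside, world axes, zero at the start; "torque": the same for the moment, N m; "finger_gap": finger opening in m.
Only numpy, scipy, OpenCV 4.12 (cv2) and the standard library are available. Lean on these libraries where they do the work, as an engineer would, in place of code of your own. Each camera call takes 0.05 s, during which the arm holds its last target. There are 200 camera calls.

## Working session

There is one attempt and no reset: what is moved stays moved. The work goes in short steps, Python scripts to look and compute and a tool call to move; the robot and the scene stay as the last step left them, time stands still between calls to the robot, and variables do not carry over. Pictures are saved under pics/ and viewed, about 8 in all and at most 12, crops included, and the job is handed in when it is done.

Besides the shell and the picture viewer there is one more tool, called after "Emit:" as name(argument=value, ...) on one line, values as JSON. step_arm: Moves the arm, as the interface text tells. Its arguments: {"type":"object","properties":{"gripper":{"type":"array"},"translation":{"type":"array"},"turn":{"type":"array"},"newtons":{"type":"number"}},"required":["gripper","translation","turn"]}

```bash
ls; mkdir -p pics; python3 - <<'E'
from station import read_state, imaging
import cv2,pickle
s=read_state();print(s)
for n in("scene","top"):
    f=imaging.grab_frame(n);pickle.dump(f,open(n+'.pkl','wb'))
    print(n,{k:v for k,v in f.items() if k!='image'})
    cv2.imwrite(f'pics/{n}0.png',f['image'][:,:,::-1])
E
```

```text
pics
{'time': 0.0, 'q': array([ 1.19820745e+00,  4.87345101e-02,  9.75723921e-02,  1.62201373e+00,
       -6.81327206e-07,  1.44301709e+00]), 'joint_velocities': array([ 0.00065555, -0.00016307,  0.0004801 , -0.00034886,  0.00017292,
        0.0015536 ]), 'effort': array([-2.94554538e-04, -3.38785100e+01,  3.20013785e+01,  2.03149812e-02,
       -8.01748411e-05,  1.17919575e-05]), 'tool_pos': array([0.12703371, 0.50880023, 0.24881282]), 'tool_rot': array([[-8.65575688e-04,  2.42370625e-01,  9.70183349e-01],
       [-2.21650092e-03,  9.70180864e-01, -2.42371982e-01],
       [-9.99997169e-01, -2.36020358e-03, -3.02550255e-04]]), 'force': array([-6.82596756e-01, -7.10439837e-01,  4.02494924e-04]), 'torque': array([-0.01913974,  0.01473544,  0.05692577]), 'finger_gap': 0.0856848149915629}
scene {'vfov': 52.78678425059877, 'cx': 313.2430037864954, 'cy': 201.13812447872556, 'k1': -0.031179898110872063, 'extrinsics': array([[-0.76947232,  0.63859394,  0.01049474,  0.29347362],
       [-0.53018094, -0.64783002,  0.54701412,  0.24284542],
       [ 0.3561187 ,  0.41534811,  0.83705759, -1.65104512],
       [ 0.        ,  0.        ,  0.        ,  1.        ]])}
top {'vfov': 55.673922943594896, 'cx': 321.6320150891787, 'cy': 200.26938547761375, 'k1': -0.04611752405408484, 'extrinsics': array([[-0.02447417, -0.99904766, -0.03612194,  0.15384143],
       [ 0.98354081, -0.03053329,  0.17808761, -0.50550749],
       [-0.17902093, -0.03116886,  0.98335142, -1.20585549],
       [ 0.        ,  0.        ,  0.        ,  1.        ]])}
```

View pics/scene0.png

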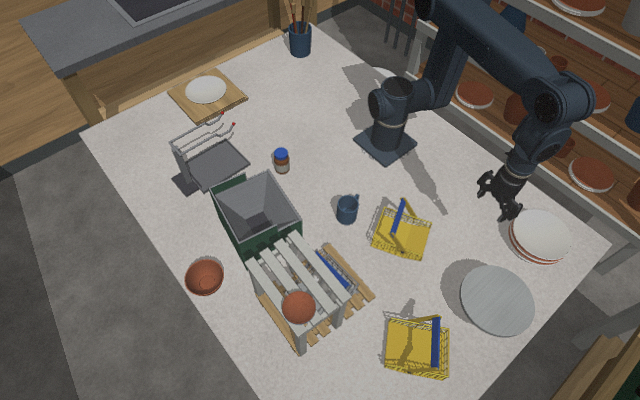

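View pics/top0.png

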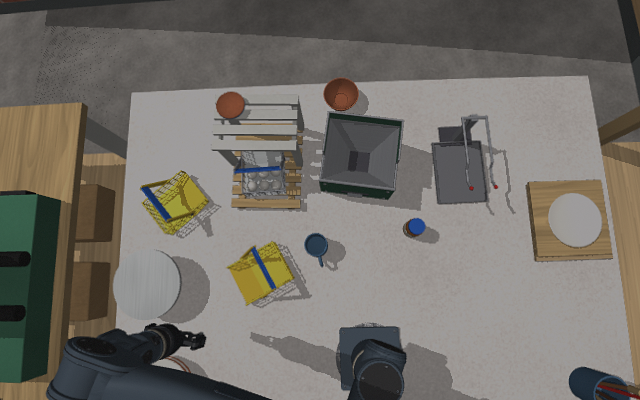

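Top view: the wanted steel basket sits under the rack, with its strap near (257,169). The yellow look-alikes are at (172,203) and (262,272). The hopper is at (360,155), the stand near (470,165), the jar at (414,228) and the mug at (316,245). I'll confirm in an enlarged crop.

```bash
cat > h.py <<'E'
import numpy as np,cv2,pickle
def load(n): return pickle.load(open(n+'.pkl','rb'))
def cam(f,T=None):
    E=f['extrinsics'] if T is None else T
    F=200/np.tan(np.radians(f['vfov'])/2)
    return E,F
def toz(f,u,v,z,E=None):
    E,F=cam(f,E)
    d=np.array([(u-f['cx'])/F,(v-f['cy'])/F]);s=d.copy()
    for _ in range(20): s=d/(1+f['k1']*(s@s))
    R=E[:3,:3];c=-R.T@E[:3,3]
    r=R.T@np.array([s[0],-s[1],-1.])
    return c+r*(z-c[2])/r[2]
def proj(f,P,E=None):
    E,F=cam(f,E)
    p=E[:3,:3]@np.asarray(P)+E[:3,3]
    s=np.array([p[0],-p[1]])/-p[2]
    s=s*(1+f['k1']*(s@s))
    return s*F+[f['cx'],f['cy']]
E
python3 - <<'E'
from h import *
f=load('top')
c=f['image'][80:280,200:520,::-1]
cv2.imwrite('pics/topc.png',cv2.resize(c,None,fx=2.5,fy=2.5,interpolation=cv2.INTER_CUBIC))
f=load('scene')
c=f['image'][110:360,150:400,::-1]
cv2.imwrite('pics/scc.png',cv2.resize(c,None,fx=2.4,fy=2.4,interpolation=cv2.INTER_CUBIC))
E
```

```text
(no output)
```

View pics/topc.png

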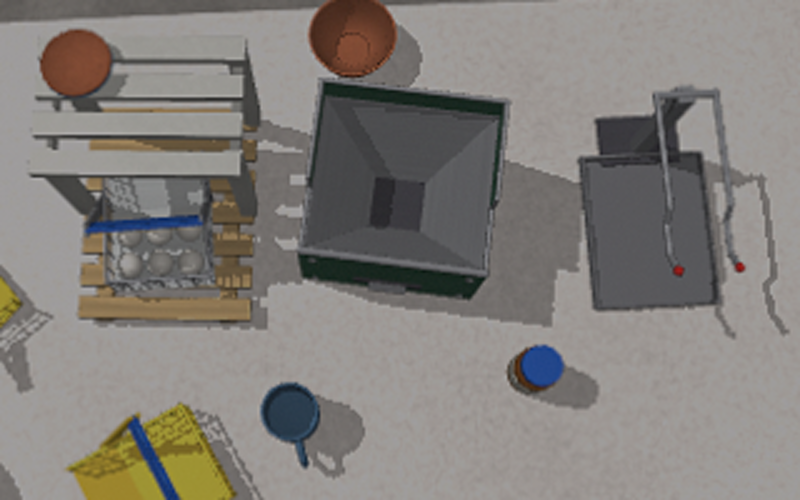

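Emit:
step_arm(gripper=[0,0,0,0,0,0,0,0,0,0], translation=[[-6,0,0],[-6,0,0],[-6,0,0],[-6,0,0],[-6,0,0],[-6,0,0],[-6,0,0],[-6,0,0],[-6,0,0],[-6,0,0]], turn=[0,0,0,0,0,0,0,0,0,0])

```text
time: 1.35
tool_pos: [0.1026, 0.4232, 0.6295]
tool_rot: [[0.077, 0.234, 0.969], [0.208, 0.947, -0.245], [-0.975, 0.221, 0.024]]
force: [0.2, -0.3, -0.3]
finger_gap: 0.0851
```

The crop confirms the steel basket with white balls under the rack; its strap runs from crop (88,228) to (200,222). Pushing past the reach limit tilted the tool outward by about 13°. Next I'll check whether that tilt grows and whether it stays.

Emit:
step_arm(gripper=[0,0,0,0,0,0,0,0,0,0], translation=[[-6,0,0],[-6,0,0],[-6,0,0],[-6,0,0],[-6,0,0],[6,0,0],[6,0,0],[0,0,0],[0,0,0],[0,0,0]], turn=[0,0,0,0,0,0,0,0,0,0])

```text
time: 2.6
tool_pos: [0.0828, 0.3745, 0.6244]
tool_rot: [[0.159, 0.208, 0.965], [0.401, 0.88, -0.255], [-0.902, 0.428, 0.056]]
force: [-1.1, -1.2, 1.1]
finger_gap: 0.0854
```

```bash
python3 - <<'E'
from station import read_state
s=read_state();print(s['q'],s['tool_pos'],s['tool_rot'][:,0])
from h import *
f=load('top')
def p(x,y,z,n): print(n,toz(f,200+x/2.5,80+y/2.5,z).round(4))
p(88,228,.165,'strapL');p(200,222,.165,'strapR')
p(302,250,.16,'hopL');p(487,272,.16,'hopR')
p(320,80,.195,'hopFL');p(510,101,.195,'hopFR')
p(678,271,.202,'tipL');p(740,267,.202,'tipR')
p(655,95,.198,'rearL');p(718,92,.198,'rearR')
p(582,158,.014,'trayFL');p(597,308,.014,'trayNL');p(716,302,.014,'trayNR')
p(542,366,.1,'jar');p(290,410,.085,'mug')
p(30,172,.24,'shelfNL');p(242,175,.24,'shelfNR');p(38,40,.24,'shelfFL');p(246,40,.24,'shelfFR')
E
```

```text
[ 1.16949887 -0.28765271  0.57663049  1.98878966  0.01071291  1.41803688] [0.08279745 0.37453175 0.6243599 ] [ 0.15872579  0.40149328 -0.90200292]
strapL [0.5874 0.3996 0.165 ]
strapR [0.5901 0.261  0.165 ]
hopL [0.5519 0.1372 0.16  ]
hopR [ 0.5175 -0.085   0.16  ]
hopFL [0.7559 0.109  0.195 ]
hopFR [ 0.7203 -0.1198  0.195 ]
tipL [ 0.503  -0.2989  0.202 ]
tipR [ 0.5055 -0.3713  0.202 ]
rearL [ 0.721  -0.2941  0.198 ]
rearR [ 0.7225 -0.3705  0.198 ]
trayFL [ 0.7055 -0.2508  0.014 ]
trayNL [ 0.4935 -0.2544  0.014 ]
trayNR [ 0.4967 -0.4158  0.014 ]
jar [ 0.4083 -0.1563  0.1   ]
mug [0.3635 0.1598 0.085 ]
shelfNL [0.6369 0.4493 0.24  ]
shelfNR [0.6237 0.2015 0.24  ]
shelfFL [0.8022 0.4451 0.24  ]
shelfFR [0.7905 0.1948 0.24  ]
```

View pics/scc.png

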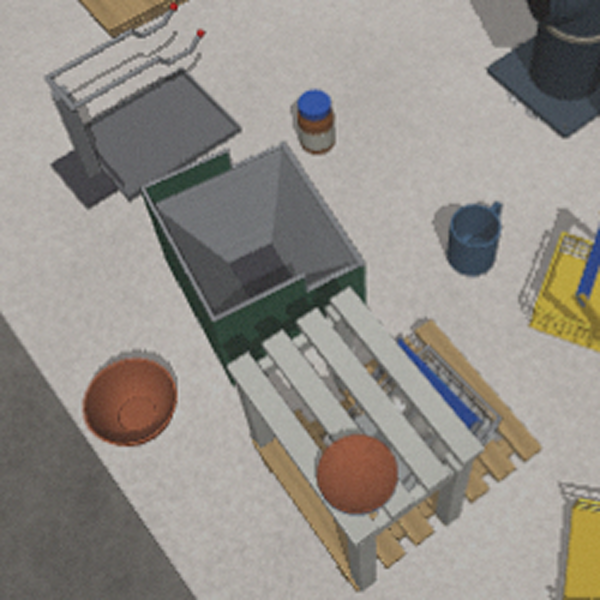

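Emit:
step_arm(gripper=[0,0,0,0,0,0,0,0,0,0], translation=[[6,0,0],[6,0,0],[6,-6,0],[0,-6,0],[0,0,0],[0,-100,0],[0,0,0],[0,0,0],[0,0,0],[0,0,0]], turn=[0,0,0,0,0,0,0,0,0,0])

```text
time: 3.85
tool_pos: [0.0736, 0.2924, 0.3985]
tool_rot: [[0.153, 0.21, 0.966], [0.388, 0.886, -0.254], [-0.909, 0.413, 0.054]]
force: [0.1, -0.8, 0.0]
finger_gap: 0.0851
```

```bash
python3 - <<'E'
from station import read_state
s=read_state();print(s['q'],s['tool_pos'],s['tool_rot'].round(3))
E
```

```text
[ 1.03118113 -0.85089158 -0.27940404  1.71749996  0.06822077  1.29154656] [0.07360222 0.29244975 0.39851761] [[ 0.153  0.21   0.966]
 [ 0.388  0.886 -0.254]
 [-0.909  0.413  0.054]]
```

```bash
cat >> h.py <<'E'
from scipy.spatial.transform import Rotation as Ro
def Rz(a): return Ro.from_euler('z',a).as_matrix()
def Ry(a): return Ro.from_euler('y',a).as_matrix()
def Rx(a): return Ro.from_euler('x',a).as_matrix()
def fk(q,P):
    h,L1,o,L2,L3=P
    # wrist
    r=L1*np.sin(q[1])+o*np.cos(q[1])+L2*np.cos(q[2]-q[1])
    z=h+L1*np.cos(q[1])-o*np.sin(q[1])+L2*np.sin(q[2]-q[1])
    p=q[1]-q[2]+q[3]
    R=Rz(q[0])@Ry(p)@Rz(q[4])@Rx(q[5])
    return Rz(q[0])@[r,0,z]+R[:,0]*L3,R
E
python3 - <<'E'
from h import *
from scipy.optimize import least_squares
Q=[[1.1982,.0487,.0976,1.6220,0,1.443],[1.1695,-.28765,.57663,1.98879,.01071,1.41804],[1.03118,-.85089,-.27940,1.7175,.06822,1.29155]]
T=[[.12703,.5088,.24881],[.0828,.37453,.62436],[.0736,.29245,.39852]]
g=lambda P:np.concatenate([fk(q,P)[0]-t for q,t in zip(Q,T)])
s=least_squares(g,[.127,.3,.06,.3,.25]);print(s.x,g(s.x).round(4));
for q in Q: print(fk(q,s.x)[1].round(3))
E
```

```text
[ 0.24930221  0.41205165 -0.00579672  0.50025968  0.43557317] [ 0.0597 -0.0311  0.0012  0.0654 -0.0134  0.006   0.048  -0.0316 -0.0073]
[[-0.001  0.242  0.97 ]
 [-0.002  0.97  -0.242]
 [-1.    -0.002 -0.   ]]
[[ 0.159  0.208  0.965]
 [ 0.401  0.88  -0.255]
 [-0.902  0.428  0.056]]
[[ 0.153  0.21   0.966]
 [ 0.388  0.886 -0.254]
 [-0.909  0.413  0.054]]
```

```bash
sed -i 's/h,L1,o,L2,L3=P/h,L1,o,L2,L3,d=P/; s/\[r,0,z\]/[r,d,z]/' h.py
cat >> h.py <<'E'
LO=np.array([-2.91,-.99,-1.21,-2.12,-1.49,-3.14]);HI=np.array([2.91,1.94,1.42,2.29,1.47,3.14])
from scipy.optimize import least_squares
def ik(p,R,P,q0):
    def g(q):
        x,M=fk(q,P);return np.r_[(x-p)*5,Ro.from_matrix(M@R.T).as_rotvec()]
    s=least_squares(g,np.clip(q0,LO+1e-3,HI-1e-3),bounds=(LO,HI));x,M=fk(s.x,P)
    return s.x,np.linalg.norm(x-p),np.degrees(np.linalg.norm(Ro.from_matrix(M@R.T).as_rotvec()))
E
python3 - <<'E'
from h import *
Q=[[1.1982,.0487,.0976,1.6220,0,1.443],[1.1695,-.28765,.57663,1.98879,.01071,1.41804],[1.03118,-.85089,-.27940,1.7175,.06822,1.29155]]
T=[[.12703,.5088,.24881],[.0828,.37453,.62436],[.0736,.29245,.39852]]
g=lambda P:np.concatenate([fk(q,P)[0]-t for q,t in zip(Q,T)])
s=least_squares(g,[.127,.3,.06,.3,.25,.06]);P=s.x;print(P.round(4),g(P).round(4))
P0=P
# candidate tool orientation
def bas(psi,g,sgn):
    B=Rz(psi);sv=B@[np.sin(np.radians(35)),0,-np.cos(np.radians(35))];y=B[:,1]
    a=np.cos(g)*sv+sgn*np.sin(g)*y;n=B@[np.cos(np.radians(35)),0,np.sin(np.radians(35))]
    return np.c_[a,n,np.cross(a,n)]
f=np.diag([1.,-1,-1])
for sgn in (1,-1):
  for flip in (0,1):
    R=bas(0,np.radians(40),sgn)@(f if flip else np.eye(3));q=np.array([.5,0,0,1.5,.5*sgn,0])
    for nm,p,ph in [('rack',(.587,.33,.155),0),('out',(.47,.33,.2),0),('hop',(.42,.03,.265),0),('tip',(.47,.04,.31),55*sgn),('hook',(.545,-.335,.19),0)]:
        best=min((ik(np.array(p),R@Rx(np.radians(ph*(1))),P,np.r_[np.arctan2(p[1],p[0]),0,0,1.5,j5,j6]) for j5 in(-.7,.7) for j6 in(-2,0,2)),key=lambda t:t[1]*100+t[2])
        print(sgn,flip,nm,best[0].round(2),round(best[1],4),round(best[2],2))
E
```

```text
[0.2093 0.3778 0.0011 0.5017 0.3641 0.0651] [ 0.0015 -0.001  -0.0018  0.0008 -0.0008  0.0007 -0.0026  0.0011  0.0011]
1 0 rack [ 0.07 -0.07 -0.49  0.5   0.66  1.64] 0.0 0.0
1 0 out [ 0.1  -0.47 -0.71  0.66  0.64  1.67] 0.0 0.0
1 0 hop [-0.86 -0.48 -0.59  1.78  0.85  0.34] 0.0 0.0
1 0 tip [-0.74 -0.39 -0.43  1.7   0.88  1.48] 0.0 0.0
1 0 hook [-1.07  0.54  0.31  1.85  0.77  0.06] 0.0 0.0
1 1 rack [ 0.07 -0.07 -0.49  0.5   0.66 -1.5 ] 0.0 0.0
1 1 out [ 0.1  -0.47 -0.71  0.66  0.64 -1.47] 0.0 0.0
1 1 hop [-0.86 -0.48 -0.59  1.78  0.85 -2.81] 0.0 0.0
1 1 tip [-0.74 -0.39 -0.43  1.7   0.88 -1.66] 0.0 0.0
1 1 hook [-1.07  0.54  0.31  1.85  0.77 -3.08] 0.0 0.0
-1 0 rack [ 0.83  0.62  0.35  1.58 -0.86  2.76] 0.0 0.0
-1 0 out [ 0.97  0.42  0.17  1.74 -0.81  2.95] 0.0 0.0
-1 0 hop [ 0.62 -0.36 -0.5   1.45 -0.89  2.43] 0.0 0.0
-1 0 tip [ 0.57 -0.25 -0.32  1.45 -0.89  1.39] 0.0 0.0
-1 0 hook [-0.42 -0.22 -0.55  0.43 -0.42  1.2 ] 0.0 0.0
-1 1 rack [ 0.83  0.62  0.35  1.58 -0.86 -0.38] 0.0 0.0
-1 1 out [ 0.97  0.42  0.17  1.74 -0.81 -0.19] 0.0 0.0
-1 1 hop [ 0.62 -0.36 -0.5   1.45 -0.89 -0.72] 0.0 0.0
-1 1 tip [ 0.57 -0.25 -0.32  1.45 -0.89 -1.76] 0.0 0.0
-1 1 hook [-0.42 -0.22 -0.55  0.43 -0.42 -1.95] 0.0 0.0
```

Emit:
step_arm(gripper=[0,0,0,0,0,0,0,0,0,0], translation=[[0.4,0.3,4.3],[0.4,0.3,4.3],[0.4,0.3,4.3],[-5.4,2.5,0.3],[-5.4,2.5,0.3],[-5.4,2.5,0.3],[-5.4,2.5,0.3],[-5.4,2.5,0.3],[-5.4,2.5,0.3],[-5.4,2.5,0.3]], turn=[0,0,0,0,0,0,0,0,0,0])

```text
time: 5.1
tool_pos: [0.1916, 0.2994, 0.7246]
tool_rot: [[0.223, 0.199, 0.954], [0.428, 0.86, -0.279], [-0.876, 0.47, 0.106]]
force: [0.0, -0.7, -0.1]
finger_gap: 0.0856
```

```bash
cat > st.py <<'E'
from station import read_state
from h import *
s=read_state();R=s['tool_rot'];a=R[:,0];print(s['time'],'q',s['q'].round(3),'p',s['tool_pos'].round(4),'a',a.round(3),'tau',np.degrees(np.arccos(-a[2])).round(1),'az',np.degrees(np.arctan2(a[1],a[0])).round(1));print('y',R[:,1].round(3),'F',s['force'].round(2),'gap',round(s['finger_gap'],4))
E
python3 st.py
```

```text
5.1 q [ 0.623 -0.049  1.13   2.294  0.22   0.932] p [0.1916 0.2994 0.7246] a [ 0.223  0.428 -0.876] tau 28.8 az 62.5
y [0.199 0.86  0.47 ] F [ 0.05 -0.74 -0.14] gap 0.0856
```

Emit:
step_arm(gripper=[0,0,0,0,0,0,0,0,0,0], translation=[[-5.3,2.8,0.6],[-5.3,2.8,0.6],[-5.3,2.8,0.6],[-5.3,2.8,0.6],[-5.0,3.2,0.6],[-5.0,3.2,0.6],[-5.0,3.2,0.6],[-4.8,3.4,0.8],[-4.8,3.4,0.8],[-4.8,3.4,0.8]], turn=[0,0,0,0,0,0,0,0,0,0])

```text
time: 6.35
tool_pos: [0.1026, 0.2568, 0.8451]
tool_rot: [[0.416, 0.086, 0.905], [0.641, 0.679, -0.359], [-0.646, 0.729, 0.227]]
force: [0.1, 0.1, -0.3]
finger_gap: 0.0852
```

```bash
python3 st.py
```

```text
6.35 q [ 0.595 -0.132  1.42   2.294  0.302  1.002] p [0.1026 0.2568 0.8451] a [ 0.416  0.641 -0.646] tau 49.8 az 57.0
y [0.086 0.679 0.729] F [ 0.07  0.07 -0.28] gap 0.0852
```

```bash
cat >> h.py <<'E'
def plan(goal,goalR=None):
    from station import read_state
    s=read_state();R=s['tool_rot'];d=np.asarray(goal)-s['tool_pos']
    print('tool cm',(R.T@d*100).round(2),'len',round(np.linalg.norm(d)*100,1))
    return s
def turn_to(ydir,R):
    v=R.T@np.asarray(ydir);return np.degrees(np.arctan2(v[2],v[1]))
E
python3 - <<'E'
from h import *
f=load('top');E=f['extrinsics'];print('cam',-E[:3,:3].T@E[:3,3])
S=np.array([.588,.330,.155])
s=plan([0,0,0]);R=s['tool_rot'];a=R[:,0];ps=np.radians(3.3)
n=Rz(ps)@[.819,0,.574];print('turn',turn_to(n,R),n@a)
plan(S-.14*a)
E
```

```text
cam [0.28507901 0.10067498 1.28136137]
tool cm [ 33.85 -79.94 -19.24] len 88.9
turn 58.592300776237515 -0.0006343638506834158
tool cm [ 55.42 -41.15  25.67] len 73.6
```

Emit:
step_arm(gripper=[0,0,0,0,0,0,0,0,0,0], translation=[[5,0,0],[5,0,0],[5,0,0],[5,0,0],[5,0,0],[5,0,0],[5,0,0],[5,0,0],[0,0,0],[0,0,0]], turn=[9.8,9.8,9.8,9.8,9.8,9.6,0,0,0,0])

```text
time: 7.6
tool_pos: [0.2598, 0.4937, 0.608]
tool_rot: [[0.412, 0.782, 0.467], [0.638, 0.118, -0.761], [-0.65, 0.612, -0.45]]
force: [-0.0, 0.2, 0.1]
finger_gap: 0.0856
```

```bash
python3 st.py; python3 - <<'E'
from h import *
S=np.array([.588,.330,.155])
s=plan([0,0,0]);R=s['tool_rot'];a=R[:,0]
print(turn_to(Rz(np.radians(3.3))@[.819,0,.574],R))
plan(S-.14*a)
E
```

```text
7.6 q [ 0.945 -0.441  0.15   1.299  0.04   2.171] p [0.2598 0.4937 0.608 ] a [ 0.412  0.638 -0.65 ] tau 49.4 az 57.1
y [0.782 0.118 0.612] F [-0.01  0.23  0.12] gap 0.0856
tool cm [ -2.69 -63.34  52.81] len 82.5
5.021024034645251
tool cm [18.53 -3.97 48.19] len 51.8
```

Emit:
step_arm(gripper=[0,0,0,0,0,0,0,0,0,0], translation=[[2.5,0,0],[1.8,0,5.4],[1.8,0,5.4],[1.8,0,5.4],[1.8,0,5.4],[1.8,0,5.4],[1.8,0,5.4],[1.8,0,5.4],[1.8,0,5.4],[1.6,0,5.1]], turn=[5,0,0,0,0,0,0,0,0,0])

```text
time: 8.85
tool_pos: [0.53, 0.2394, 0.2475]
tool_rot: [[0.417, 0.816, 0.4], [0.637, 0.052, -0.769], [-0.648, 0.576, -0.498]]
force: [-0.1, 0.3, -0.4]
finger_gap: 0.0857
```

```bash
python3 st.py; python3 - <<'E'
from h import *
from station import imaging
S=np.array([.588,.330,.155])
s=plan([0,0,0]);R=s['tool_rot'];a=R[:,0]
print(turn_to(Rz(np.radians(3.3))@[.819,0,.574],R))
plan(S-.14*a)
f=imaging.grab_frame('wrist');f['p']=s['tool_pos'];f['R']=R;pickle.dump(f,open('w1.pkl','wb'))
print(f['hand_eye'])
T=np.eye(4);T[:3,:3]=R;T[:3,3]=s['tool_pos'];E=np.linalg.inv(T@f['hand_eye'])
im=f['image'][:,:,::-1].copy()
for b in ((0,0,0),(0,.069,0),(0,-.069,0)): 
    u=proj(f,S+b,E);print(u);cv2.circle(im,tuple(int(x) for x in u),3,(0,0,255),1)
cv2.imwrite('pics/w1.png',im)
E
```

```text
8.85 q [-0.041 -0.419 -0.546  0.9    0.712  1.459] p [0.53   0.2394 0.2475] a [ 0.417  0.637 -0.648] tau 49.6 az 56.8
y [0.816 0.052 0.576] F [-0.07  0.29 -0.41] gap 0.0857
tool cm [-21.31 -58.73   9.52] len 63.2
0.29304465362996235
tool cm [ 0.19 -0.12 -0.04] len 0.2
[[ 7.08510595e-04  2.62558961e-01 -9.64915690e-01 -1.24535821e-01]
 [ 9.99999518e-01  4.69889539e-04  8.62131242e-04  2.65946486e-04]
 [ 6.79764072e-04 -9.64915836e-01 -2.62558502e-01 -6.61970314e-02]
 [ 0.00000000e+00  0.00000000e+00  0.00000000e+00  1.00000000e+00]]
[319.88377387 192.61627158]
[324.02925357 122.90571443]
[314.77553313 278.45410994]
```

View pics/w1.png

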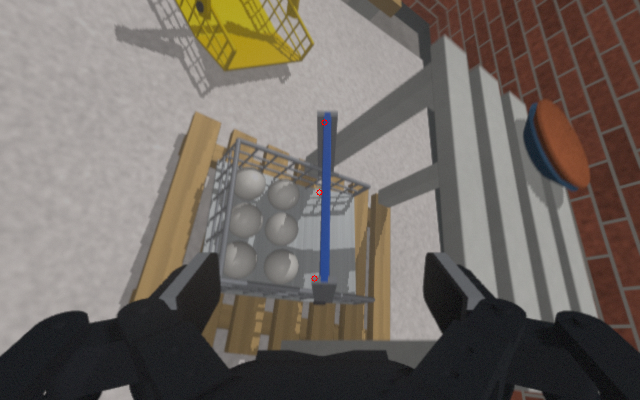

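```bash
python3 - <<'E'
from h import *
f=load('w1');T=np.eye(4);T[:3,:3]=f['R'];T[:3,3]=f['p'];E=np.linalg.inv(T@f['hand_eye'])
A=toz(f,327,113,.165,E);B=toz(f,324,284,.165,E);print(A,B,A-B,np.linalg.norm(A-B))
psi=np.arctan2(-(A-B)[0],(A-B)[1]);print('yaw',np.degrees(psi))
C=(A+B)/2-Rz(psi)@[-.0069,0,.0098];print('C',C)
R=f['R'];a=R[:,0];yv=Rz(psi)[:,1];n=Rz(psi)@[.819,0,.574]
print('turn',turn_to(n,R),'n.a',n@a, 'gamma',np.degrees(np.arcsin(a@yv)))
g=C+.004*yv-.008*a;print(g);plan(g)
E
```

```text
[0.58386159 0.40156874 0.165     ] [0.58936059 0.25600449 0.165     ] [-5.49899858e-03  1.45564258e-01 -2.77555756e-17] 0.14566808877383688
yaw 2.163440831447883
C [0.59350617 0.32904709 0.1552    ]
turn 1.02601294936179 n.a -0.010985638527747137 gamma 38.36763965375602
[0.59001755 0.32794897 0.16038638]
tool cm [13.47  0.87 -0.88] len 13.5
```

The wrist view shows the strap almost edge-on, from (327,113) to (324,284), centred between the open fingers. All six balls are in the basket, at about (240–285, 185–265).

Emit:
step_arm(gripper=[0,0,0,0,0,0,0,0,0,0], translation=[[2,0.2,-0.2],[2,0.2,-0.2],[2,0.2,-0.2],[1.7,0.2,-0.2],[1.5,0.1,-0.1],[1.2,0,0],[1.2,0,0],[1.0,0,0],[0.8,0,0],[0,0,0]], turn=[1,0,0,0,0,0,0,0,0,0])

```text
time: 10.15
tool_pos: [0.5848, 0.3341, 0.164]
tool_rot: [[0.407, 0.83, 0.381], [0.637, 0.04, -0.769], [-0.654, 0.556, -0.513]]
force: [-3.1, 3.0, -4.9]
finger_gap: 0.0852
```

```bash
python3 st.py; python3 - <<'E'
from h import *
plan([.5900,.32795,.1604])
from station import imaging,read_state
s=read_state();f=imaging.grab_frame('wrist');f['p']=s['tool_pos'];f['R']=s['tool_rot'];pickle.dump(f,open('w2.pkl','wb'))
cv2.imwrite('pics/w2.png',f['image'][:,:,::-1])
E
```

```text
10.15 q [ 0.165 -0.174 -0.539  0.547  0.597  1.688] p [0.5848 0.3341 0.164 ] a [ 0.407  0.637 -0.654] tau 49.1 az 57.4
y [0.83  0.04  0.556] F [-3.09  2.97 -4.9 ] gap 0.0852
tool cm [0.06 0.21 0.86] len 0.9
```

View pics/w2.png

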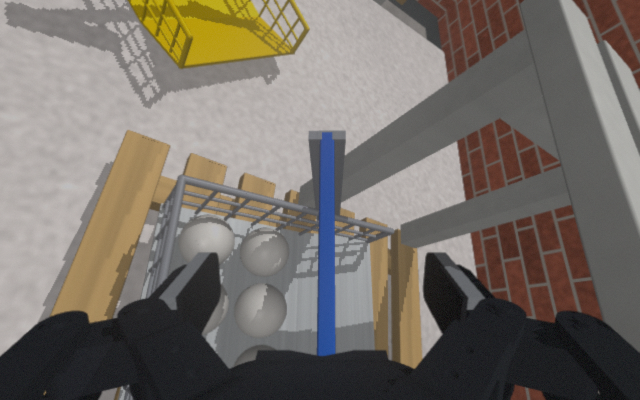

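The strap runs between the fingers, centred at about x=325, with the pads at x≈200 and x≈445. I'll check whether that 6 N was only transient.

```bash
python3 st.py; python3 - <<'E'
from h import *
from station import read_state
plan([.5900,.32795,.1604])
s=read_state();print(s['joint_velocities'].round(3),s['torque'])
f=load('w2');T=np.eye(4);T[:3,:3]=f['R'];T[:3,3]=f['p'];E=np.linalg.inv(T@f['hand_eye'])
A=toz(f,327,133,.165,E);B=toz(f,325,350,.165,E);print(A,B)
psi=np.arctan2(-(A-B)[0],(A-B)[1]);print(np.degrees(psi))
E
```

```text
10.2 q [ 0.165 -0.174 -0.539  0.547  0.597  1.688] p [0.5847 0.334  0.1641] a [ 0.407  0.638 -0.654] tau 49.2 az 57.4
y [0.83  0.04  0.556] F [-3.93  2.63 -4.64] gap 0.0857
tool cm [0.07 0.21 0.86] len 0.9
[-0.003 -0.003 -0.001  0.002  0.004 -0.001] [-1.10956148  1.34560468  0.65468258]
[0.58414138 0.40402378 0.165     ] [0.58716173 0.30754376 0.165     ]
1.7930834702358471
```

Emit:
step_arm(gripper=[0.3,0.5,0.6,0.6,0.6,0.6,0.6,0.6,0.6,0.6], translation=[[0,0,0],[0,0,0],[0,0,0],[0,0,0],[0,0,0],[0,0,0],[0,0,0],[0,0,0],[0,0,0],[0,0,0]], turn=[0,0,0,0,0,0,0,0,0,0], newtons=80)

```text
time: 11.45
tool_pos: [0.5869, 0.3338, 0.1664]
tool_rot: [[0.411, 0.827, 0.383], [0.637, 0.039, -0.77], [-0.651, 0.561, -0.511]]
force: [0.0, -0.5, 0.6]
finger_gap: 0.034
```

```bash
python3 st.py; python3 -c "
from h import *
s=plan([.5900,.32795,.1604]);print(s['torque'])
n=Rz(np.radians(2))@[.819,0,.574];print(turn_to(n,s['tool_rot']))"
```

```text
11.45 q [ 0.164 -0.175 -0.537  0.544  0.596  1.688] p [0.5869 0.3338 0.1664] a [ 0.411  0.637 -0.651] tau 49.4 az 57.2
y [0.827 0.039 0.561] F [ 0.   -0.48  0.57] gap 0.034
tool cm [ 0.15 -0.1   0.88] len 0.9
[-0.64926879  0.35217938 -0.00594876]
-0.1210800890131721
```

Emit:
step_arm(gripper=[0.6,0.6,0.6,1,1,1,1,1,1,1], translation=[[0.2,-0.1,0.4],[0.1,0,0.3],[0,0,0],[0,0,0],[0,0,0],[0,0,0],[0,0,0],[0,0,0],[0,0,0],[0,0,0]], turn=[0,0,0,0,0,0,0,0,0,0], newtons=90)

```text
time: 12.7
tool_pos: [0.5902, 0.3302, 0.1606]
tool_rot: [[0.412, 0.827, 0.383], [0.637, 0.039, -0.77], [-0.651, 0.561, -0.511]]
force: [0.1, -1.8, -1.4]
finger_gap: 0.0055
```

```bash
python3 st.py; python3 -c "
from h import *
s=plan([.5900,.32795,.1604]);R=s['tool_rot'];print(s['torque'])
print('up1cm',R.T@[0,0,1],'back',R.T@[-1,0,0],'right',R.T@[0,-1,0])"
```

```text
12.7 q [ 0.156 -0.163 -0.539  0.535  0.601  1.68 ] p [0.5902 0.3302 0.1606] a [ 0.412  0.637 -0.651] tau 49.4 az 57.1
y [0.827 0.039 0.561] F [ 0.11 -1.77 -1.44] gap 0.0055
tool cm [-0.14 -0.04  0.18] len 0.2
[-0.54679495 -0.13158101 -0.30725429]
up1cm [-0.65117518  0.5612347  -0.51086838] back [-0.41207153 -0.82674252 -0.38300635] right [-0.63731307 -0.03888992  0.76962305]
```

Emit:
step_arm(gripper=[1,1,1,1,1,1,1,1,1,1], translation=[[-0.2,0.17,-0.15],[-0.26,0.22,-0.2],[-0.2,0.17,-0.15],[0,0,0],[-0.2,-0.4,-0.2],[-0.6,-1.2,-0.6],[-0.8,-1.7,-0.8],[-0.8,-1.7,-0.8],[-0.8,-1.7,-0.8],[-0.8,-1.7,-0.8]], turn=[0,0,0,0,0,0,0,0,0,0])

```text
time: 13.95
tool_pos: [0.4872, 0.332, 0.1689]
tool_rot: [[0.41, 0.828, 0.382], [0.637, 0.039, -0.77], [-0.652, 0.559, -0.512]]
force: [0.1, 0.8, -6.3]
finger_gap: 0.0058
```

```bash
python3 st.py; python3 - <<'E'
from h import *
from station import imaging,read_state
s=read_state();f=imaging.grab_frame('wrist');f['p']=s['tool_pos'];f['R']=s['tool_rot'];pickle.dump(f,open('w3.pkl','wb'))
g=imaging.grab_frame('top')
cv2.imwrite('pics/w3.png',np.vstack([cv2.resize(f['image'],(480,300)),cv2.resize(g['image'][60:260,180:500],(480,300))])[:,:,::-1])
E
```

```text
13.95 q [ 0.202 -0.468 -0.753  0.603  0.573  1.723] p [0.4872 0.332  0.1689] a [ 0.41   0.637 -0.652] tau 49.3 az 57.2
y [0.828 0.039 0.559] F [ 0.1   0.83 -6.34] gap 0.0058
```

View pics/w3.png

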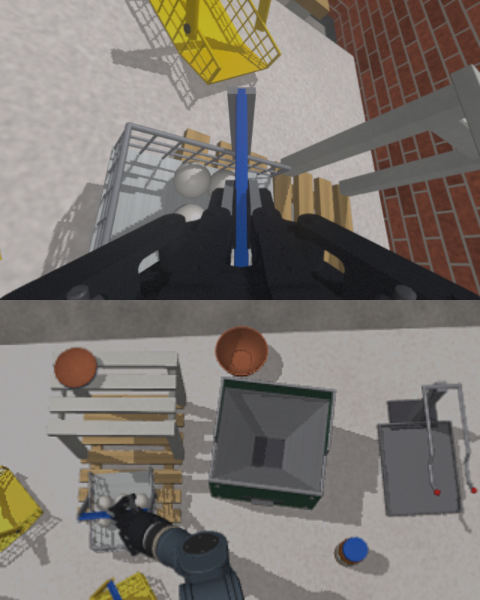

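Emit:
step_arm(gripper=[1,1,1,1,1,1,1,1,1,1], translation=[[-0.6,-1.2,-0.6],[-0.8,0.2,-0.7],[-1.4,1.2,-1.1],[-2.0,1.7,-1.6],[-2.0,1.7,-1.6],[-2.0,1.7,-1.6],[-1.8,1.6,-1.4],[-1.2,1.0,-0.9],[-0.5,0,0.5],[-0.9,-0.2,1.0]], turn=[0,0,0,0,0,0,0,0,0,0])

```text
time: 15.3
tool_pos: [0.4673, 0.3118, 0.3388]
tool_rot: [[0.411, 0.828, 0.382], [0.637, 0.04, -0.77], [-0.653, 0.56, -0.511]]
force: [-0.1, -0.3, -7.4]
finger_gap: 0.0053
```

```bash
python3 st.py; python3 - <<'E'
from h import *
s=plan([.428,.0206,.335])
R=s['tool_rot'];a=R[:,0];n=R[:,1]
# tip trajectory
mid=np.array([.5347,.026,.155]);th=np.radians(-8.8);H=Rz(th)
B0=Rz(np.radians(2.1));off=np.array([.0033,-.0012,-.0054]) # C-TCP at turn 0
xs=np.linspace(.025,.088,40);pts=np.array([[x,y,(x-.025)*np.tan(np.radians(18))] for x in xs for y in np.linspace(-.069,.069,24)])
pts=pts-np.array([-.03,0,.125])
lip=np.array([.118,0,-.105])
p0=None
for ph,X in [(0,.012),(0,.02),(5,.02),(10,.022),(15,.025),(20,.028),(25,.03),(30,.033),(35,.036),(40,.04),(45,.043),(50,.045),(55,.045)]:
    Rt=Ro.from_rotvec(a*np.radians(ph)).as_matrix();Rb=Rt@B0
    # lip mid in hopper xy = (X, 0.0)
    l=Rb@lip
    lw=mid+H@[X,0.005,0]
    C=np.array([lw[0]-l[0],lw[1]-l[1],0])
    w=(pts@Rb.T)+C;hf=(w-mid)@H
    ok=(abs(hf[:,0])<.005)
    need=np.sqrt(.005**2-hf[ok,0]**2)-hf[ok,2]
    i=np.argmax(need);C[2]=need[i];tcp=C-Rt@off
    c=[(Rb@(lip+[0,y,0])+C-mid)@H for y in(-.069,.069)]
    print(ph,'tcp',tcp.round(4),'dtool@0',(R.T@(tcp-(p0 if p0 is not None else tcp))*100).round(2),'dip',np.degrees(np.arcsin(-Rb[2,0])).round(0),'tilt',np.arccos(Rb[2,2]).round(2),'contact y',hf[ok][i,1].round(3),'Rcorner',c[0].round(3),'L',c[1].round(3))
    p0=tcp
E
```

```text
15.3 q [ 0.159 -0.568 -0.472  1.007  0.599  1.682] p [0.4673 0.3118 0.3388] a [ 0.411  0.637 -0.653] tau 49.3 az 57.2
y [0.828 0.04  0.56 ] F [-0.06 -0.35 -7.43] gap 0.0053
tool cm [-19.91  -4.62  21.12] len 29.4
0 tcp [0.4261 0.026  0.2785] dtool@0 [0. 0. 0.] dip -0.0 tilt 0.0 contact y -0.068 Rcorner [ 0.025 -0.063  0.013] L [-0.001  0.073  0.013]
0 tcp [0.434  0.0248 0.2811] dtool@0 [0.07 0.8  0.26] dip -0.0 tilt 0.0 contact y -0.069 Rcorner [ 0.033 -0.063  0.016] L [0.007 0.073 0.016]
5 tcp [0.4402 0.0274 0.2868] dtool@0 [ 0.05  0.85 -0.26] dip 3.0 tilt 0.07 contact y -0.067 Rcorner [ 0.029 -0.063  0.012] L [0.011 0.073 0.017]
10 tcp [0.4489 0.0292 0.293 ] dtool@0 [ 0.06  1.07 -0.12] dip 6.0 tilt 0.13 contact y -0.065 Rcorner [ 0.027 -0.064  0.01 ] L [0.017 0.074 0.02 ]
15 tcp [0.459  0.0302 0.2991] dtool@0 [0.09 1.18 0.  ] dip 10.0 tilt 0.2 contact y -0.064 Rcorner [ 0.026 -0.064  0.008] L [0.024 0.074 0.022]
20 tcp [0.4695 0.0305 0.3046] dtool@0 [0.09 1.18 0.09] dip 13.0 tilt 0.26 contact y -0.062 Rcorner [ 0.024 -0.063  0.007] L [0.032 0.073 0.024]
25 tcp [0.4793 0.0304 0.3097
[... 279 characters left out ...]
  0.3181] dtool@0 [0.11 1.15 0.35] dip 24.0 tilt 0.46 contact y -0.057 Rcorner [ 0.019 -0.061  0.002] L [0.053 0.071 0.027]
40 tcp [0.5141 0.0257 0.3212] dtool@0 [0.16 1.19 0.49] dip 28.0 tilt 0.52 contact y -0.054 Rcorner [ 0.018 -0.059  0.001] L [0.062 0.069 0.027]
45 tcp [0.5256 0.0229 0.3236] dtool@0 [0.14 1.08 0.53] dip 31.0 tilt 0.59 contact y -0.052 Rcorner [ 0.017 -0.058  0.   ] L [0.069 0.068 0.026]
50 tcp [0.5361 0.0198 0.3256] dtool@0 [0.1  0.97 0.54] dip 35.0 tilt 0.65 contact y -0.05 Rcorner [ 0.015 -0.056 -0.   ] L [0.075 0.066 0.026]
55 tcp [0.5446 0.0163 0.3279] dtool@0 [-0.02  0.82  0.48] dip 39.0 tilt 0.71 contact y -0.05 Rcorner [ 0.011 -0.053  0.   ] L [0.079 0.063 0.026]
```

Emit:
step_arm(gripper=[1,1,1,1,1,1,1,1,1,1], translation=[[-1.9,-0.5,2.2],[-2.6,-0.6,3.0],[-2.6,-0.7,3.0],[-2.6,-0.7,3.0],[-2.6,-0.7,3.0],[-2.6,-0.6,3.0],[-2.0,-0.5,2.3],[-1.2,-0.3,1.3],[-0.6,-0.1,0.7],[0,0,0]], turn=[0,0,0,0,0,0,0,0,0,0])

```text
time: 16.55
tool_pos: [0.4342, 0.025, 0.3249]
tool_rot: [[0.413, 0.827, 0.382], [0.636, 0.038, -0.771], [-0.652, 0.561, -0.51]]
force: [0.5, -0.5, -7.4]
finger_gap: 0.0055
```

```bash
python3 st.py; python3 - <<'E'
from h import *
from station import imaging
s=plan([.434,.0248,.2811]); print(s['tool_rot'].T@[0,0,-1])
f=imaging.grab_frame('top');g=imaging.grab_frame('scene')
t=s['tool_pos'];B=Rz(np.radians(2.1));C=t+[.0033,-.0012,-.0054]
a=cv2.resize(f['image'][60:220,260:480],None,fx=2.2,fy=2.2,interpolation=2)[:,:,::-1].copy()
for y in(-.069,0,.069):
    u=(proj(f,C+B@[.118,y,-.105])-[260,60])*2.2;cv2.circle(a,tuple(int(x) for x in u),4,(0,0,255),1)
b=cv2.resize(g['image'][100:300,170:420],None,fx=1.94,fy=1.94,interpolation=2)[:,:484,::-1]
b=cv2.resize(b,(484,240))
cv2.imwrite('pics/h1.png',np.vstack([a,b]))
E
```

```text
16.55 q [-0.675 -0.379 -0.331  1.732  0.855  0.587] p [0.4342 0.025  0.3249] a [ 0.413  0.636 -0.652] tau 49.3 az 57.0
y [0.827 0.038 0.561] F [ 0.55 -0.54 -7.45] gap 0.0055
tool cm [ 2.84 -2.47  2.24] len 4.4
[ 0.65203451 -0.56077433  0.51027752]
```

View pics/h1.png

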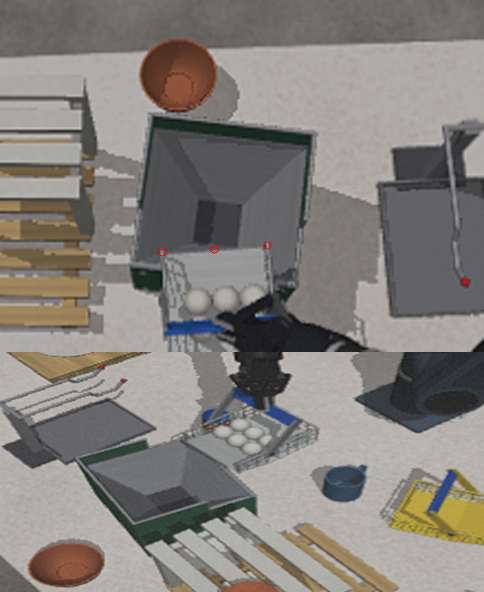

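The predicted lip points (red, at (162,252), (214,249) and (267,245)) fall on the visible lip, which is already past the near edge. All six balls are in. Lowering now.

Emit:
step_arm(gripper=[1,1,1,1,1,1,1,1,1,1], translation=[[0.5,-0.43,0.4],[0.65,-0.56,0.51],[0.6,-0.52,0.47],[0.5,-0.43,0.4],[0.25,-0.22,0.2],[0.1,-0.09,0.08],[0.1,-0.09,0.08],[0.1,-0.09,0.08],[0.1,-0.09,0.08],[0,0,0]], turn=[0,0,0,0,0,0,0,0,0,0])

```text
time: 17.9
tool_pos: [0.4339, 0.026, 0.2812]
tool_rot: [[0.412, 0.827, 0.383], [0.638, 0.039, -0.769], [-0.651, 0.561, -0.511]]
force: [-0.9, 0.6, -4.3]
finger_gap: 0.0054
```

```bash
python3 st.py; python3 -c "
from h import *
s=plan([.434,.0248,.2811]);print(s['torque'])"
```

```text
17.9 q [-0.673 -0.385 -0.423  1.648  0.856  0.586] p [0.4339 0.026  0.2812] a [ 0.412  0.638 -0.651] tau 49.4 az 57.1
y [0.827 0.039 0.561] F [-0.94  0.59 -4.32] gap 0.0054
tool cm [-0.06 -0.01  0.1 ] len 0.1
[-1.24930209  1.1572647   0.21993852]
```

```bash
python3 - <<'E'
from h import *
s=plan([0,0,0]);R=s['tool_rot'];a=R[:,0]
T=np.array([[.434,.0248,.2811],[.4402,.0274,.2868],[.4489,.0292,.293],[.459,.0302,.2991],[.4695,.0305,.3046],[.4793,.0304,.3097],[.4904,.0295,.3142],[.5017,.028,.3181],[.5141,.0257,.3212],[.5256,.0229,.3236],[.5361,.0198,.3256],[.5446,.0163,.3279]])
for i in range(11):
    Ri=Ro.from_rotvec(a*np.radians(5*i)).as_matrix()@R
    print(5*i,(Ri.T@(T[i+1]-T[i])*100).round(2), 'down1mm',(Ri.T@[0,0,-.1]).round(2))
E
```

```text
tool cm [ -1.23 -51.76  -0.26] len 51.8
0 [ 0.05  0.84 -0.25] down1mm [ 0.07 -0.06  0.05]
5 [ 0.07  1.06 -0.22] down1mm [ 0.07 -0.05  0.06]
10 [ 0.08  1.16 -0.21] down1mm [ 0.07 -0.05  0.06]
15 [ 0.09  1.16 -0.21] down1mm [ 0.07 -0.04  0.06]
20 [ 0.07  1.07 -0.26] down1mm [ 0.07 -0.04  0.07]
25 [ 0.11  1.17 -0.25] down1mm [ 0.07 -0.03  0.07]
30 [ 0.12  1.17 -0.27] down1mm [ 0.07 -0.02  0.07]
35 [ 0.16  1.26 -0.28] down1mm [ 0.07 -0.02  0.07]
40 [ 0.14  1.17 -0.28] down1mm [ 0.07 -0.01  0.08]
45 [ 0.1   1.07 -0.3 ] down1mm [ 0.07 -0.    0.08]
50 [-0.02  0.89 -0.32] down1mm [0.07 0.   0.08]
```

Emit:
step_arm(gripper=[1,1,1,1,1,1,1,1,1,1], translation=[[0.03,-0.03,0.03],[0,0,0],[0,0,0],[0.05,0.84,-0.25],[0.07,1.06,-0.22],[0.1,1.15,-0.19],[0.11,1.15,-0.19],[0.1,1.05,-0.24],[0.14,1.15,-0.22],[0.13,1.16,-0.26]], turn=[0,0,0,5,5,5,5,5,5,5])

```text
time: 19.15
tool_pos: [0.503, 0.0276, 0.3158]
tool_rot: [[0.414, 0.896, -0.16], [0.634, -0.41, -0.655], [-0.653, 0.17, -0.738]]
force: [0.7, -2.0, -3.7]
finger_gap: 0.0057
```

```bash
python3 st.py; python3 -c "
from h import *
s=plan([.5017,.028,.3181])"
```

```text
19.15 q [-0.562 -0.257 -0.256  1.554  0.86   1.369] p [0.503  0.0276 0.3158] a [ 0.414  0.634 -0.653] tau 49.3 az 56.8
y [ 0.896 -0.41   0.17 ] F [ 0.66 -2.04 -3.73] gap 0.0057
tool cm [-0.18 -0.1  -0.17] len 0.3
```

Emit:
step_arm(gripper=[1,1,1,1,1,1,1,1,1,1], translation=[[0.14,1.26,-0.3],[0.14,1.17,-0.28],[0.1,1.07,-0.3],[-0.02,0.89,-0.32],[0,0,0],[0,0,0],[0,0,0],[0,0,0],[0,0,0],[0,0,0]], turn=[5,5,5,5,0,0,0,0,0,0])

```text
time: 20.4
tool_pos: [0.5444, 0.0174, 0.3257]
tool_rot: [[0.412, 0.788, -0.457], [0.637, -0.608, -0.474], [-0.651, -0.096, -0.753]]
force: [2.7, -0.4, -1.9]
finger_gap: 0.0055
```

```bash
python3 st.py; python3 - <<'E'
from h import *
from station import imaging
s=plan([.5446,.0163,.3279])
f=imaging.grab_frame('top');g=imaging.grab_frame('scene')
a=cv2.resize(f['image'][90:200,290:440],(600,440),interpolation=2)[:,:,::-1]
b=cv2.resize(g['image'][150:270,180:345],(600,436)[:2],interpolation=2)[:,:,::-1]
cv2.imwrite('pics/h2.png',np.hstack([cv2.resize(a,(400,300)),cv2.resize(b,(400,300))]))
E
```

```text
20.4 q [-0.533 -0.151 -0.147  1.527  0.861  1.76 ] p [0.5444 0.0174 0.3257] a [ 0.412  0.637 -0.651] tau 49.4 az 57.1
y [ 0.788 -0.608 -0.096] F [ 2.74 -0.43 -1.95] gap 0.0055
tool cm [-0.21  0.06 -0.12] len 0.2
```

View pics/h2.png

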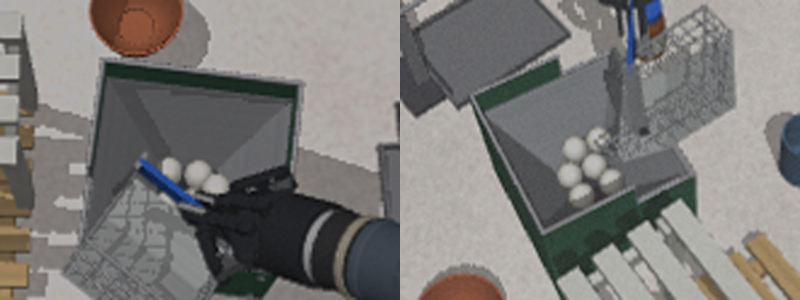

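Scene view: all six balls are in the hopper, around (570–610, 140–195), and the basket is empty. I'll lift off and turn back level.

Emit:
step_arm(gripper=[1,1,1,1,1,1,1,1,1,1], translation=[[-0.6,-0.1,-0.8],[-1.6,-0.2,-1.9],[-1.6,-0.2,-1.9],[-1.5,0,0],[-2,0,0],[-2,0,0],[-2,0,0],[-1.5,0,0],[-1,0,0],[0,0,0]], turn=[0,0,0,-9.2,-9.2,-9.2,-9.2,-9.2,-9,0])

```text
time: 21.75
tool_pos: [0.5044, -0.0461, 0.4506]
tool_rot: [[0.411, 0.829, 0.379], [0.637, 0.036, -0.77], [-0.652, 0.558, -0.513]]
force: [-0.6, 0.2, -3.7]
finger_gap: 0.0055
```

```bash
python3 st.py; python3 - <<'E'
from h import *
s=plan([.44,-.10,.40]);R=s['tool_rot']
print('turn',turn_to([.827,.039,.561],R))
f=load('top');
im=f['image'][90:220,420:540,::-1]
cv2.imwrite('pics/st.png',cv2.resize(im,None,fx=5,fy=4.6,interpolation=cv2.INTER_CUBIC))
E
```

```text
21.75 q [-0.701 -0.058  0.188  1.964  0.851  0.549] p [ 0.5044 -0.0461  0.4506] a [ 0.411  0.637 -0.652] tau 49.3 az 57.2
y [0.829 0.036 0.558] F [-0.56  0.25 -3.73] gap 0.0055
tool cm [-2.78 -8.35  4.31] len 9.8
turn -0.2572669409485885
```

View pics/st.png

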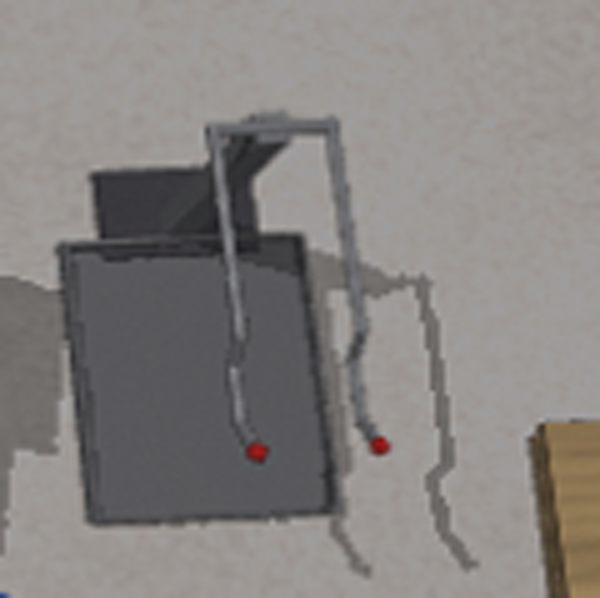

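```bash
python3 - <<'E'
from h import *
f=load('top');g=load('scene')
def p(x,y,z): return toz(f,420+x/5,90+y/4.6,z)
tL=p(257,452,.200);tR=p(380,446,.200);rL=p(212,130,.195);rR=p(335,125,.195)
print(tL,tR,rL,rR,np.linalg.norm(tL-tR),np.linalg.norm(rL-rR))
fl=p(62,245,.014);fr=p(303,237,.014);nl=p(92,522,.014);nr=p(335,512,.014);print(fl,fr,nl,nr)
h=(rL+rR)/2-(tL+tR)/2;print('yaw',np.degrees(np.arctan2(h[1],h[0])),np.degrees(np.arctan2(*( (fl-nl+fr-nr)[[1,0]]))),np.degrees(np.arctan2(-(tL-tR)[0],(tL-tR)[1])))
th=np.arctan2(h[1],h[0]);hook=(tL+tR)/2+.042*np.array([np.cos(th),np.sin(th),0]);hook[2]=.18;print('hook',hook)
hk=(nl+nr)/2+.053*np.array([np.cos(th),np.sin(th),0]);print('from tray',hk)
for P,n in((tL,'tL'),(tR,'tR')): print(n,proj(g,P))
E
```

```text
[ 0.50383271 -0.30023303  0.2       ] [ 0.50548147 -0.37212328  0.2       ] [ 0.72129868 -0.29630461  0.195     ] [ 0.72250443 -0.37107566  0.195     ] 0.071909154039364 0.0747807716303217
[ 0.70527577 -0.24939951  0.014     ] [ 0.70631834 -0.41751641  0.014     ] [ 0.49256886 -0.252987    0.014     ] [ 0.49491188 -0.41767066  0.014     ]
yaw 0.656158733726127 0.5054791362218712 1.313816467104295
hook [ 0.54665434 -0.33569718  0.18      ]
from tray [ 0.5467369  -0.33472188  0.014     ]
tL [233.38209743 122.46287565]
tR [222.04513919 111.50869171]
```

```bash
python3 - <<'E'
from h import *
s=plan([0,0,0]);R=s['tool_rot']
off=np.array([.0033,-.0012,-.0054]);hook=np.array([.5467,-.3352,.18])
Cg=hook+[.008,0,.0118];tcp=Cg-off
f=load('w3');E=np.linalg.inv(f['hand_eye']);im=f['image'][:,:,::-1].copy()
for y in(-.036,.036):
    t=hook+[-.042,y,.022]
    for d in(0,.02,.04):
        tt=R.T@(t+d*np.array([.574,0,-.819])-tcp);u=proj(f,tt,E);print(y,d,tt.round(4),u.round(0));cv2.circle(im,tuple(int(v) for v in u),4,(0,0,255),-1)
cv2.imwrite('pics/w3t.png',im[150:])
for n,c in(('pre',hook+[-.075,0,.055]),('over',hook+[.008,0,.055]),('seat',Cg)):
    print(n,c-off);plan(c-off)
print('down1cm',R.T@[0,0,-1],'fwd',R.T@[1,0,0],'right',R.T@[0,-1,0])
q=s['q'];P=[0.2093,0.3778,0.0011,0.5017,0.3641,0.0651]
for c in([.472,-.335,.235],[.5547,-.335,.192]): print(ik(np.array(c)-off,R,P,q+[-.3,.2,0,0,0,0]))
E
```

```text
tool cm [ 11.57 -66.79   0.46] len 67.8
-0.036 0 [-0.046  -0.0374  0.0085] [187. 385.]
-0.036 0.02 [-0.0306 -0.037   0.0212] [210. 380.]
-0.036 0.04 [-0.0152 -0.0366  0.034 ] [226. 377.]
0.036 0 [-0.0002 -0.0348 -0.047 ] [226. 162.]
0.036 0.02 [ 0.0152 -0.0344 -0.0342] [239. 187.]
0.036 0.04 [ 0.0306 -0.034  -0.0214] [250. 206.]
pre [ 0.4684 -0.334   0.2404]
tool cm [ -6.12 -15.75  31.59] len 35.8
over [ 0.5514 -0.334   0.2404]
tool cm [-2.71 -8.87 34.74] len 36.0
seat [ 0.5514 -0.334   0.1972]
tool cm [  0.11 -11.28  36.96] len 38.6
down1cm [ 0.65183673 -0.55817888  0.51336656] fwd [0.41125015 0.82893914 0.37912164] right [-0.63716732 -0.03600334  0.76988412]
(array([-1.15785866,  0.40722408,  0.25104776,  1.98545523,  0.68462076,
       -0.04946001]), np.float64(7.875510036973425e-11), np.float64(2.293669857124832e-08))
(array([-1.04740779,  0.54995856,  0.35725266,  1.86646219,  0.74050932,
        0.07652929]), np.float64(1.0520432682269347e-13), np.float64(3.0314722107440346e-11))
```

View pics/w3t.png

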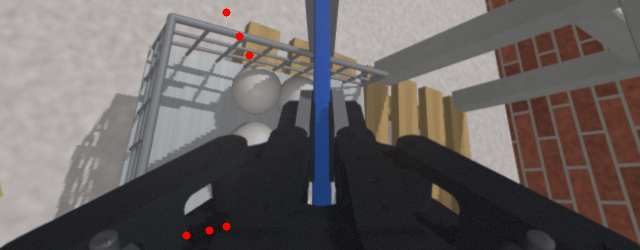

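```bash
python3 - <<'E'
from h import *
f=load('w3');H=f['hand_eye'];M=np.eye(4);M[[0,1,2]]=0;M[0,0]=M[1,1]=M[2,2]=1
E=np.linalg.inv(H)
for z in(-.013,0,.013):
    for u,v in((245,290),(215,290),(150,328),(90,360),(105,390),(190,355),(285,250)):
        print(z,(u,v),toz(f,u,v,z,E).round(4)[:2])
E
```

```text
-0.013 (245, 290) [-0.0321 -0.023 ]
-0.013 (215, 290) [-0.0321 -0.0321]
-0.013 (150, 328) [-0.0504 -0.0427]
-0.013 (90, 360) [-0.0614 -0.0503]
-0.013 (105, 390) [-0.0696 -0.042 ]
-0.013 (190, 355) [-0.0601 -0.0291]
-0.013 (285, 250) [-0.0021 -0.014 ]
0 (245, 290) [-0.0095 -0.0287]
0 (215, 290) [-0.0095 -0.04  ]
0 (150, 328) [-0.0322 -0.0533]
0 (90, 360) [-0.046  -0.0627]
0 (105, 390) [-0.0562 -0.0524]
0 (190, 355) [-0.0443 -0.0363]
0 (285, 250) [ 0.0279 -0.0175]
0.013 (245, 290) [ 0.013  -0.0344]
0.013 (215, 290) [ 0.0131 -0.0479]
0.013 (150, 328) [-0.0141 -0.0638]
0.013 (90, 360) [-0.0305 -0.0751]
0.013 (105, 390) [-0.0428 -0.0627]
0.013 (190, 355) [-0.0286 -0.0435]
0.013 (285, 250) [ 0.0578 -0.021 ]
```

Closed, the linkage would touch the right red tip at a centred seat, so I'll seat the strap about 21 mm to the right and 14 mm deeper, still within tolerance. First I go back and sideways at height.

Emit:
step_arm(gripper=[1,1,1,1,1,1,1,1,1,1], translation=[[-1.4,-1.0,1.3],[-2.5,-1.8,2.3],[-3.0,-2.1,2.8],[-3.0,-2.2,2.8],[-3.0,-2.2,2.8],[-3.0,-2.2,2.8],[-2.6,-1.8,2.4],[-2.0,-1.4,1.8],[-1.3,-0.9,1.2],[-0.7,-0.5,0.6]], turn=[0,0,0,0,0,0,0,0,0,0])

```text
time: 23.0
tool_pos: [0.3649, -0.3451, 0.3781]
tool_rot: [[0.424, 0.827, 0.369], [0.615, 0.036, -0.788], [-0.665, 0.561, -0.493]]
force: [0.0, 1.1, -3.7]
finger_gap: 0.0054
```

```bash
python3 st.py; python3 -c "
from h import *
s=plan([.357,-.355,.2404]);print(turn_to(np.array([.827,.039,.561]),s['tool_rot']))"
```

```text
23.0 q [-1.261  0.376  0.498  2.294  0.633 -0.138] p [ 0.3649 -0.3451  0.3781] a [ 0.424  0.615 -0.665] tau 48.3 az 55.4
y [0.827 0.036 0.561] F [ 0.03  1.07 -3.69] gap 0.0054
tool cm [ 8.21 -8.42  7.28] len 13.8
-0.12895531111964237
```

Emit:
step_arm(gripper=[1,1,1,1,1,1,1,1,1,1], translation=[[0.6,-0.6,0.5],[1.1,-1.1,1.0],[1.4,-1.4,1.2],[1.4,-1.4,1.2],[1.4,-1.4,1.2],[1.1,-1.2,1.0],[0.8,-0.8,0.7],[0.4,-0.5,0.4],[0,0,0],[0,0,0]], turn=[0,0,0,0,0,0,0,0,0,0])

```text
time: 24.25
tool_pos: [0.357, -0.3544, 0.2423]
tool_rot: [[0.424, 0.826, 0.371], [0.614, 0.038, -0.788], [-0.666, 0.562, -0.491]]
force: [0.0, -0.4, -4.4]
finger_gap: 0.0053
```

```bash
python3 st.py; python3 - <<'E'
from h import *
from station import imaging
hook=np.array([.5467,-.3352,.18])
s=plan([.357,-.355,.2404]);R=s['tool_rot']
R0=np.array([[.412,.827,.383],[.637,.039,-.769],[-.651,.561,-.511]])
u,_,v=np.linalg.svd(R0);R0=u@v
Rb=R@R0.T@Rz(np.radians(2.1));print('basket',Rb.round(3));off=R@R0.T@[.0033,-.0012,-.0054]
for c in([.014,-.021,.055],[.014,-.021,.0118]): plan(hook+c-off)
f=imaging.grab_frame('top');g=imaging.grab_frame('scene')
C=s['tool_pos']+off
a=f['image'][:,:,::-1].copy()
for P in (C+Rb@[0,.069,0],C+Rb@[.118,.069,-.105],C+Rb@[.118,-.069,-.105]):
    cv2.circle(a,tuple(int(round(x)) for x in proj(f,P)),2,(0,0,255),1)
a=cv2.resize(a[90:270,400:560],(480,540),interpolation=2)
b=cv2.resize(g['image'][90:210,150:300,::-1],(320,256),interpolation=2)
o=np.zeros((540,800,3),np.uint8);o[:,:480]=a;o[:256,480:]=b;cv2.imwrite('pics/k1.png',o)
E
```

```text
24.25 q [-1.279  0.38   0.232  2.033  0.623 -0.158] p [ 0.357  -0.3544  0.2423] a [ 0.424  0.614 -0.666] tau 48.3 az 55.3
y [0.826 0.038 0.562] F [ 0.04 -0.39 -4.4 ] gap 0.0053
tool cm [ 0.09 -0.11  0.14] len 0.2
basket [[ 1.    -0.019 -0.002]
 [ 0.019  1.     0.025]
 [ 0.002 -0.025  1.   ]]
tool cm [ 8.61 16.44  7.55] len 20.0
tool cm [11.48 14.02  9.67] len 20.5
```

View pics/k1.png

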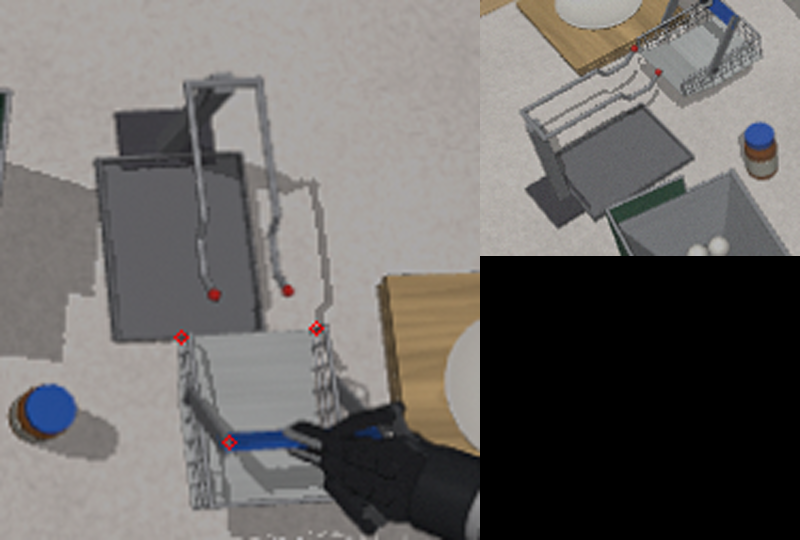

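The markers match the lip corners and the strap's left end. The basket is level in front of the prongs; the red tips are at (214,294) and (287,290). Now forward over the prongs.

Emit:
step_arm(gripper=[1,1,1,1,1,1,1,1,1,1], translation=[[0.5,0.9,0.4],[0.9,1.8,0.8],[1.2,2.3,1.1],[1.3,2.5,1.1],[1.3,2.5,1.1],[1.2,2.3,1.1],[1.0,1.9,0.9],[0.7,1.3,0.6],[0.4,0.7,0.4],[0.1,0.2,0.1]], turn=[0,0,0,0,0,0,0,0,0,0])

```text
time: 25.6
tool_pos: [0.5573, -0.3547, 0.2387]
tool_rot: [[0.423, 0.827, 0.371], [0.615, 0.038, -0.787], [-0.665, 0.561, -0.493]]
force: [-1.3, 1.2, -4.8]
finger_gap: 0.0052
```

```bash
python3 st.py; python3 - <<'E'
from h import *
hook=np.array([.5467,-.3352,.18])
s=plan([0,0,0]);R=s['tool_rot']
R0=np.array([[.412,.827,.383],[.637,.039,-.769],[-.651,.561,-.511]]);u,_,v=np.linalg.svd(R0);R0=u@v
off=R@R0.T@[.0033,-.0012,-.0054]
C=s['tool_pos']+off;print('C-hook',C-hook);plan(hook+[.014,-.021,.0118]-off);print(s['tool_rot'].T@[0,0,-1])
E
```

```text
25.6 q [-0.991  0.622  0.579  1.93   0.763  0.169] p [ 0.5573 -0.3547  0.2387] a [ 0.423  0.615 -0.665] tau 48.3 az 55.5
y [0.827 0.038 0.561] F [-1.3   1.15 -4.77] gap 0.0052
tool cm [ 14.13 -58.12 -36.83] len 70.2
C-hook [ 0.01389564 -0.02088446  0.05332095]
tool cm [ 2.76 -2.32  2.06] len 4.2
[ 0.66524942 -0.56111894  0.49253299]
```

Emit:
step_arm(gripper=[1,1,1,1,1,1,1,1,1,1], translation=[[0.4,-0.34,0.3],[0.6,-0.5,0.44],[0.6,-0.5,0.44],[0.5,-0.42,0.37],[0.3,-0.25,0.22],[0.12,-0.1,0.1],[0.1,-0.09,0.08],[0.08,-0.07,0.06],[0.06,-0.05,0.05],[0,0,0]], turn=[0,0,0,0,0,0,0,0,0,0])

```text
time: 26.85
tool_pos: [0.5573, -0.3551, 0.1989]
tool_rot: [[0.425, 0.826, 0.371], [0.614, 0.037, -0.788], [-0.665, 0.563, -0.492]]
force: [-2.2, 0.7, 2.3]
finger_gap: 0.005
```

```bash
python3 st.py; python3 -c "
from station import read_state
print(read_state()['torque'])"
```

```text
26.85 q [-0.992  0.626  0.505  1.851  0.764  0.169] p [ 0.5573 -0.3551  0.1989] a [ 0.425  0.614 -0.665] tau 48.3 az 55.3
y [0.826 0.037 0.563] F [-2.21  0.73  2.27] gap 0.005
[-0.01043615  0.5879265   0.4794338 ]
```

Emit:
step_arm(gripper=[0.9,0.88,0.86,0.84,0.82,0.82,0.82,0.82,0.82,0.82], translation=[[0,0,0],[0,0,0],[0,0,0],[0,0,0],[0,0,0],[0,0,0],[0,0,0],[0,0,0],[0,0,0],[0,0,0]], turn=[0,0,0,0,0,0,0,0,0,0])

```text
time: 28.1
tool_pos: [0.558, -0.3547, 0.1989]
tool_rot: [[0.426, 0.825, 0.371], [0.615, 0.037, -0.788], [-0.664, 0.564, -0.492]]
force: [1.0, 2.5, 5.0]
finger_gap: 0.0154
```

```bash
python3 st.py; python3 - <<'E'
from h import *
from station import imaging
s=plan([0,0,0])
for n in('wrist','top','scene'):
    f=imaging.grab_frame(n);f['p']=s['tool_pos'];f['R']=s['tool_rot'];pickle.dump(f,open('r_'+n+'.pkl','wb'))
def blue(im): 
    h=cv2.cvtColor(im,cv2.COLOR_RGB2HSV);return cv2.inRange(h,(105,130,60),(125,255,255))
f=load('r_wrist');m=blue(f['image']);n,_,st,c=cv2.connectedComponentsWithStats(m)
for i in range(1,n):
    if st[i,4]>60: print(st[i],c[i].round(0))
E
```

```text
28.1 q [-0.991  0.626  0.505  1.85   0.766  0.169] p [ 0.558  -0.3547  0.1989] a [ 0.426  0.615 -0.664] tau 48.4 az 55.3
y [0.825 0.037 0.564] F [0.97 2.51 5.02] gap 0.0154
tool cm [ 11.26 -55.94 -38.88] len 69.0
[ 304  118   23  238 3791] [316. 242.]
```

Emit:
step_arm(gripper=[0.82,0.82,0.82,0.82,0.82,0.82,0.82,0.82,0.82,0.82], translation=[[-0.16,0,-0.12],[-0.16,0,-0.12],[-0.16,0,-0.12],[-0.16,0,-0.12],[-0.16,0,-0.12],[0,0,0],[0,0,0],[0,0,0],[0,0,0],[0,0,0]], turn=[0,0,0,0,0,0,0,0,0,0])

```text
time: 29.5
tool_pos: [0.5516, -0.3553, 0.2058]
tool_rot: [[0.424, 0.826, 0.371], [0.615, 0.038, -0.788], [-0.665, 0.562, -0.492]]
force: [-0.8, -0.0, 0.4]
finger_gap: 0.0153
```

```bash
python3 st.py; python3 - <<'E'
from h import *
from station import imaging,read_state
s=read_state();print(s['torque'])
f=imaging.grab_frame('wrist');f['p']=s['tool_pos'];f['R']=s['tool_rot'];pickle.dump(f,open('r2_wrist.pkl','wb'))
h=cv2.cvtColor(f['image'],cv2.COLOR_RGB2HSV);m=cv2.inRange(h,(105,130,60),(125,255,255));ys=np.where(m[:,250:400].any(1))[0]
for y in(ys.min()+5,(ys.min()+ys.max())//2,ys.max()-5):
    x=np.where(m[y,250:400])[0]+250;print(y,x.min(),x.max())
f=load('r_wrist');h=cv2.cvtColor(f['image'],cv2.COLOR_RGB2HSV);m=cv2.inRange(h,(105,130,60),(125,255,255));ys=np.where(m[:,250:400].any(1))[0];print('before')
for y in(ys.min()+5,(ys.min()+ys.max())//2,ys.max()-5):
    x=np.where(m[y,250:400])[0]+250;print(y,x.min(),x.max())
E
```

```text
29.5 q [-0.998  0.617  0.506  1.867  0.76   0.16 ] p [ 0.5516 -0.3553  0.2058] a [ 0.424  0.615 -0.665] tau 48.3 az 55.4
y [0.826 0.038 0.562] F [-0.77 -0.01  0.39] gap 0.0153
[-0.57424567  0.38533067  0.00177965]
134 318 327
242 313 327
350 309 325
before
123 315 324
236 309 324
350 304 321
```

Emit:
step_arm(gripper=[0.82,0.82,0.82,0.82,0.82,0.82,0.82,0.82,0.82,0.82], translation=[[-0.2,0,-0.16],[-0.3,0,-0.24],[-0.4,0,-0.31],[-0.5,0,-0.4],[-0.6,0,-0.5],[-1.0,0,-0.8],[-1.4,0,-1.1],[-1.6,0,-1.2],[-1.6,0,-1.2],[-1.0,0,-0.8]], turn=[0,0,0,0,0,0,0,0,0,0])

```text
time: 30.8
tool_pos: [0.4896, -0.3557, 0.298]
tool_rot: [[0.425, 0.826, 0.37], [0.613, 0.038, -0.789], [-0.666, 0.563, -0.49]]
force: [-0.3, -0.8, 0.8]
finger_gap: 0.0157
```

Emit:
step_arm(gripper=[0.82,0.82,0.82,0.82,0.82,0.82,0.82,0.82,0.82,0.82], translation=[[-1.5,0,0],[-1.5,0,0],[-1.5,0,0],[-1,0,0],[0,0,0],[0,0,0],[0,0,0],[0,0,0],[0,0,0],[0,0,0]], turn=[0,0,0,0,0,0,0,0,0,0])

```text
time: 32.05
tool_pos: [0.467, -0.389, 0.3326]
tool_rot: [[0.424, 0.826, 0.371], [0.615, 0.038, -0.788], [-0.665, 0.562, -0.492]]
force: [0.1, -0.4, 0.4]
finger_gap: 0.0153
```

```bash
python3 st.py; python3 - <<'E'
from h import *
from station import imaging,read_state
s=read_state()
hook=np.array([.5467,-.3352,.18])
def comps(f,E,name,z):
    h=cv2.cvtColor(f['image'],cv2.COLOR_RGB2HSV);m=cv2.inRange(h,(105,130,50),(125,255,255));n,l,st,c=cv2.connectedComponentsWithStats(m)
    u=proj(f,hook+[.01,-.02,.012],E)
    print(name,'expected',u.round(0))
    for i in range(1,n):
        if st[i,4]>15 and np.linalg.norm(c[i]-u)<90: print('  ',st[i],c[i].round(1),'world at z',z,toz(f,*c[i],z,E).round(3))
for t in range(2):
  for n in('wrist','top','scene'):
    f=imaging.grab_frame(n);pickle.dump(f,open('e_'+n+'.pkl','wb'))
    if n=='wrist':
        T=np.eye(4);T[:3,:3]=s['tool_rot'];T[:3,3]=s['tool_pos'];E=np.linalg.inv(T@f['hand_eye'])
    else: E=f['extrinsics']
    comps(f,E,n,.195)
f=load('e_top')
im=f['image'].astype(int);g=load('e_scene')['image'].astype(int)
# white balls in hopper, scene view
m=((g.min(2)>165)&(g.max(2)-g.min(2)<25)).astype(np.uint8)[175:260,205:310]
n,_,st,c=cv2.connectedComponentsWithStats(m);print('balls',[(st[i,4],(c[i]+[205,175]).round(0)) for i in range(1,n) if st[i,4]>8])
t0=load('top')['image']
for nm,(u,v) in {'jar':(416,226),'mug':(316,244)}.items():
    d=np.abs(im[v-14:v+14,u-14:u+14]-t0[v-14:v+14,u-14:u+14].astype(int)).mean();print(nm,'diff',d)
E
```

```text
32.05 q [-1.133e+00  6.070e-01  7.330e-01  2.212e+00  7.000e-01 -2.000e-03] p [ 0.467  -0.389   0.3326] a [ 0.424  0.615 -0.665] tau 48.3 az 55.4
y [0.826 0.038 0.562] F [ 0.07 -0.4   0.37] gap 0.0153
wrist expected [318. 272.]
   [ 314  193   12  163 1240] [320. 277.] world at z 0.195 [ 0.558 -0.36   0.195]
top expected [487. 171.]
   [464 167  49   6 191] [487.6 169.5] world at z 0.195 [ 0.56  -0.355  0.195]
   [408 218  17  16 207] [416.3 225.9] world at z 0.195 [ 0.4   -0.134  0.195]
scene expected [213. 122.]
   [201 110  24  26 172] [211.8 122.4] world at z 0.195 [ 0.561 -0.354  0.195]
   [274 148  13  12 123] [280.3 153.2] world at z 0.195 [ 0.458 -0.085  0.195]
wrist expected [318. 272.]
   [ 314  193   12  163 1239] [320.  277.1] world at z 0.195 [ 0.558 -0.36   0.195]
top expected [487. 171.]
   [464 167  49   6 190] [487.7 169.5] world at z 0.195 [ 0.559 -0.355  0.195]
   [408 218  17  16 207] [416.3 225.9] world at z 0.195 [ 0.4   -0.134  0.195]
scene expected [213. 122.]
   [201 110  24  26 172] [211.8 122.4] world at z 0.195 [ 0.561 -0.354  0.195]
   [274 148  13  12 123] [280.3 153.2] world at z 0.195 [ 0.458 -0.085  0.195]
balls [(np.int32(933), array([299., 208.])), (np.int32(921), array([218., 238.])), (np.int32(27), array([261., 204.])), (np.int32(24), array([251., 208.])), (np.int32(25), array([259., 215.])), (np.int32(27), array([249., 219.])), (np.int32(14), array([266., 220.])), (np.int32(15), array([254., 226.])), (np.int32(136), array([285., 250.])), (np.int32(56), array([268., 254.])), (np.int32(9), array([274., 251.])), (np.int32(19), array([280., 258.]))]
jar diff 8.823554421768707
mug diff 7.553146258503402
```

```bash
python3 - <<'E'
from h import *
for n in('top','e_top','scene','e_scene'):
    f=load(n);h=cv2.cvtColor(f['image'],cv2.COLOR_RGB2HSV)
    m=cv2.inRange(h,(95,60,30),(125,255,255))
    k,_,st,c=cv2.connectedComponentsWithStats(m)
    for (u,v) in ([(416,226),(316,244)] if 'top' in n else [(281,154),(348,210)]):
        i=min((i for i in range(1,k) if st[i,4]>60),key=lambda i:np.hypot(*(c[i]-[u,v])));print(n,st[i],c[i].round(1))
from station import job_done
print(job_done())
E
```

```text
top [408 218  18  17 227] [416.5 225.8]
top [304 233  24  34 461] [316.  245.5]
e_top [408 218  18  17 228] [416.5 225.8]
e_top [304 233  24  34 460] [316.  245.5]
scene [274 147  14  13 145] [280.6 153.3]
scene [337 195  22  30 476] [346.8 209. ]
e_scene [274 147  14  13 145] [280.6 153.3]
e_scene [337 194  22  31 480] [346.9 209. ]
the job is handed in; nothing more can be done
None
```

The basket is emptied into the hopper and hangs by its strap on the hook. I handed the job in at about 32 s of the 72 s allowed; no verdict came back.

- **Tool tilt:** The moves only allow a turn about the tool's own axis. I pushed against a joint limit to lean the tool about 49° forward and sideways, so that same turn could tip the basket.
- **Getting the basket:** I gripped the strap flat, lifted the basket about 1 cm, drew it back from under the shelf and raised it. With the fingers wide open, the gripper met something at about 6.6 N while reaching in, probably the shelf edge. It cleared when I narrowed the fingers.
- **Pouring:** The lip came down level on the hopper's near edge at about 3 N. I turned 55° while following the edge, tipping it about 39° forward with some yaw and sideways roll. The contact point slid back along the ramp rather than staying exactly on the lip. Contact during the tip was only inferred from the wrist force.
- **Hanging:** I seated the strap about 13 mm past the hook point and 20 mm to its right, because centred seating would have put the gripper against the right red tip. After I opened the fingers the gripper pressed at about 5 N for a moment. This went away when I backed off.

**Last checks:**
- All three cameras put the strap centre near (0.559, −0.356, 0.195), about 28 mm from the hook point, and it did not move between two sets of pictures.
- The wrist force was close to zero with the gripper clear of the basket.
- Six ball-sized bright spots show in the hopper.
- The jar and mug are within 0.1 pixel of where they started.
- My 12 picture views were used up before release, so the final hang was checked only by image measurements, and its tilt was not measured.

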